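# Fit a dust-collector filter cartridge and tug-check it

### The arm

A 6-joint arm with a two-finger parallel gripper is mounted at the origin on the work surface. World frame = base frame: x ahead of the robot, y to its left, z up, the work surface at z = 0. Lengths are in mm, angles in rad, forces in N, time in s.
With the tool pointing down it reaches from about 325 to 850 mm from the base axis. Payload 4.4 kg.
Tool frame: the origin (TCP) lies on the mounting face of the last link; the fingertips stand 199 mm ahead of it and the grasp point (between the pads) lies 180 mm ahead of it; z points along the fingers, y is the direction in which the jaws open and shut (so a half turn about z gives the same grasp; the last joint's range is limited). The gripper opens to 94 mm and grips with 3 to 60 N. Pads are 16 mm wide; open, the fingers measure 119 mm over their backs; the gripper's body (75 mm by 177 mm) begins 78 mm behind the grasp point.
Start: joints at [-1.446, 0.207, 1.542, -0, 1.393, -0.15], TCP at [156.016, -553.433, 404.647] pointing down, gripper open.
Joint ranges: [-2.73, 2.73], [-0.86, 2.22], [0.23, 2.46], [-1.11, 4.25], [0.08, 2.63], [-2.82, 2.82]. Speed limits (rad/s): [2.79, 2.79, 3.14, 3.14, 3.14, 3.14].

### API

Orientations are given as a unit quaternion [w, x, y, z].
In Python, from plant import manip, vision gives the robot as it stands. The module is installed in compiled form; this text tells all that it offers.
- The arm moves only by the tool send_rows, never from a script. Its argument "steps" is a list of rows, each a list of 7 numbers: the turn, a rotation vector about the tool's x, y, z in degrees, then the shift along the tool's x, y, z in m, then the closure, from -1 (fully open) to 1 (shut). In form: [[rx, ry, rz, tx, ty, tz, jaw], ...]. A call has 1 to 20 rows; each row is the pose to reach, as a shift and turn from the pose commanded when the call began, along the tool's axes at that moment; what a row does not reach only later rows make up. A row lasts 1/8 s, in which the tool goes at most 62.5 mm and 10.7 degrees, less where a joint would pass 70% of its speed; a pose out of reach is approached as far as the arm can. A call with a gripper value outside its range is refused whole. The fingers move at their own pace and stop on an object; the grip force is fixed at half the most. Time passes only in rows, so rows that repeat a pose let the fingers close. It gives the time, the measured TCP pose, the force and the opening at its end, in the units of the state.
- manip.observe(): the state, without advancing time (a new reading comes with each control period).
- vision.capture(name): name is "scene" or "top"; returns a dict with "frame" (400x640x3 uint8, blue, green, red), "range_z" (400x640 float32, mm along the optical axis (not along the pixel's ray), 0 where there is no reading), "fx", "fy", "cx", "cy" (pixels), "distortion" ([k1, k2, p1, p2, k3] as OpenCV has them; the pictures are not rectified), "pose" (4x4, takes a point from camera to world coordinates). Camera axes: x right, y down, z forward; pixel columns grow to the right and rows downward; lengths in mm; the calibration is good to about 2 mm. A picture is of the moment at which its call begins.
- manip.sign_off(): hands the job in, once; it reports no verdict.
The state is a dict: "clock": time; "qpos": joint angles; "qd": joint speeds; "joint_torque": joint torques, N m; "tcp_pos": TCP position; "eef_rot": TCP orientation; "wrist_force": force on the tool from outside, world axes, zero at the start; "ft_torque": the same for the moment, N m; "opening": finger opening in mm.
Only numpy, scipy, OpenCV 4.12 (cv2) and the standard library are available. Lean on these libraries where they do the work, as an engineer would, in place of code of your own. Each camera call takes 0.05 s, during which the arm holds its last target. There are 200 camera calls.

### The job

Press the filter cartridge down into the pocket of the nail-desk dust collector until it snaps and stands fully home with its grip bar down on its stop, without ramming it. Then tug the sprung grip bar straight up with about 8 N for a good second to prove that the catch holds it (never pull harder than 13 N). Let go with the cartridge still fully home and the bar sprung back, and leave the polish bottles and the tray alone.

Things in the scene. Friction and masses are not known exactly. Their poses are not given: they have to be found in the camera images.
- grip (a point): Centre of the black grip bar on top of the loose grey filter cartridge. The bar is 46 (x) x 14 (y) x 30 (z) mm, to be gripped across its 14 mm (y). Its centre is 62 mm above the cartridge's underside when the bar is not pulled, its lower face 7 mm above the cartridge's top. Axes as the cartridge's.
- cartridge_mid (a point): Centre of the filter cartridge's grey block, 20 mm above its underside. The block is 60 (x) x 44 (y) x 40 (z) mm, 150 g with the bar (may vary by a third), x along the bar, z up; it may go in either way round. Low on its two long sides a ridge with a tapered lead-in snaps behind the catch. It starts upright on the desk.
- pull (a joint): How far the grip bar is drawn up out of the cartridge, in m: 0 = down on its stop, at most 0.008. A spring holds it down: the pull is 1.5 N + 2.5 N per mm drawn (8 N draws it 2.6 mm). Pressing down on the bar acts straight on the cartridge. As the cartridge snaps, the catch drives it down the last few mm and so draws the bar if the hand does not follow.
- collector: White desktop dust collector, fixed to the desk, 150 (x) x 130 (y) x 62 (z) mm, origin at the centre of its underside; axes along its sides, pocket in the middle of its top.
- pocket_floor (a point): Centre of the floor of the collector's pocket, 22 mm above the desk; axes as the collector's. The pocket is 62 (x) x 46 (y) mm, 40 mm deep, its edge chamfered 3 mm. Fully home, the cartridge stands on this floor with its top flush with the collector's; snapped, it has an unknown free play of 0 to 6 mm upwards before the catch bears.
- pocket_mouth (a point): Centre of the pocket's opening, level with the collector's top. In the long walls, 19 to 25 mm below it (height unknown), sit the hidden sprung noses of the catch: passing them takes 7 to 15 N of downward push while the cartridge's underside is at most 20 and at least 6 mm above the floor; then it drops home. Pulled up, the catch lets go at roughly 20 N.
- polish_a: Bystander: small glass polish bottle, 30 mm across, 75 mm tall, origin at the centre of its underside.
- polish_b: Bystander: small amber polish bottle, 30 mm across, 75 mm tall, origin at the centre of its underside.
- wipe_tray: Bystander: clear open tray, 70 x 100 x 35 mm, origin at the centre of its underside.
Things that resemble listed ones, but are neither listed nor needed, are in the scene too. What is shaped like the part that bears grip but green is not meant.

How it is judged (in metres and radians):
On the way, in this order (a step that is already met when the one before it is completed fails the run):
1. the cartridge is snapped fully home in the pocket: within 2 mm of the floor, square and centred, its grip bar down (drawn less than 1 mm) (z of cartridge_mid in the frame of pocket_floor below 0.022 m and horizontal distance between cartridge_mid and pocket_floor below 0.004 m and angle between the x axis of cartridge_mid and the x axis of collector, either way round below 0.08 rad and value of joint pull below 0.001 m), for 0.2 s.
2. the grip bar is tugged with 6 to 10.5 N (drawn 1.8 to 3.6 mm) for 0.7 s while the catch holds the cartridge in (value of joint pull between 0.0018 and 0.0036 m and z of cartridge_mid in the frame of pocket_floor below 0.0275 m and horizontal distance between cartridge_mid and pocket_floor below 0.004 m), for 0.7 s.
At the end, for the whole second after the job is handed in: The cartridge stands fully home in the pocket (underside within 2 mm of the floor, within 4 mm of centre, upright and square within 0.08 rad), the grip bar is sprung back to within 1 mm of its stop, and both bottles stand upright (all of step 1 and angle between cartridge_mid's own z axis and vertical below 0.08 rad and angle between each of polish_a, polish_b's own z axis and vertical below 0.2 rad); the robot touches nothing.
It fails at once if the grip bar is pulled with more than 13.5 N (drawn more than 4.8 mm) (value of joint pull above 0.0048 m).
It fails at once if the collector is rammed: more than 40 N on it (contact force between collector and anything else above 40 N).
It fails at once if a polish bottle or the tray is moved more than 20 mm (distance of any of polish_a, polish_b, wipe_tray from where it was at the start of the episode above 0.02 m).
It also fails if it takes over 69 s, if anything falls off the work surface, if the arm or the gripper's body presses on something with over 40 N, if the wrist force passes 120 N, or if a joint passes its speed limit or range.

## Working session

There is one attempt and no reset: what is moved stays moved. The work goes in short steps, Python scripts to look and compute and a tool call to move; the robot and the scene stay as the last step left them, time stands still between calls to the robot, and variables do not carry over. Pictures are saved under pics/ and viewed, about 8 in all and at most 12, crops included, and the job is handed in when it is done.

Besides the shell and the picture viewer there is one more tool, called as name([rows], argument=value, ...), one row to a line, values as JSON. send_rows: Moves the arm, as the interface text tells. Its arguments: {"type":"object","properties":{"steps":{"type":"array"}},"required":["steps"]}

```bash
mkdir -p pics; cat > h.py <<'E'
import numpy as np, cv2, pickle
from plant import manip, vision
def cap(n, tag):
    c=vision.capture(n); pickle.dump(c,open(f'{tag}.pkl','wb')); cv2.imwrite(f'pics/{tag}.png',c['frame']); return c
def ray(c,uv):
    K=np.array([[c['fx'],0,c['cx']],[0,c['fy'],c['cy']],[0,0,1.]])
    p=cv2.undistortPoints(np.float64(uv).reshape(-1,1,2),K,np.array(c['distortion'],float)).reshape(-1,2)
    d=np.c_[p,np.ones(len(p))]; P=np.array(c['pose']); return P[:3,3], d@P[:3,:3].T
def onplane(c,uv,z):
    o,d=ray(c,uv); return o+d*((z-o[2])/d[:,2])[:,None]
def cloud(c):
    v,u=np.mgrid[:400,:640]; o,d=ray(c,np.c_[u.ravel(),v.ravel()]); r=c['range_z'].ravel()[:,None]
    return np.where(r>0,o+d*r,np.nan).reshape(400,640,3)
E
python3 - <<'E'
from h import *
for n in('top','scene'):
    c=cap(n,n+'0'); print(n,np.round(c['pose'],3).tolist(),c['fx'],c['distortion'])
print(manip.observe())
E
```

```text
top [[-0.02, -0.989, 0.148, 535.278], [-1.0, 0.017, -0.021, -6.965], [0.019, -0.148, -0.989, 826.099], [0.0, 0.0, 0.0, 1.0]] 418.17888923997225 [-0.10702146  0.          0.          0.          0.        ]
scene [[-0.693, 0.519, -0.5, 1035.627], [0.721, 0.495, -0.486, 343.172], [-0.005, -0.697, -0.717, 632.514], [0.0, 0.0, 0.0, 1.0]] 445.9962197694583 [-0.05188638  0.          0.          0.          0.        ]
{'clock': 0.1, 'qpos': array([-1.44653249e+00,  2.07375581e-01,  1.54278365e+00, -2.23841912e-05,
        1.39349530e+00, -1.50492202e-01]), 'qd': array([-0.00124621, -0.00077315, -0.00365334,  0.00020668, -0.00166935,
       -0.00240243]), 'joint_torque': array([ 2.39859837e-04, -3.71864676e+01, -2.82292289e+01,  6.99421973e-02,
        3.11100902e-02, -5.12489601e-05]), 'tcp_pos': array([ 155.95542382, -553.11967569,  403.59634963]), 'eef_rot': array([-1.03099421e-03,  9.90577673e-01,  1.36948207e-01,  2.50587277e-06]), 'wrist_force': array([-0.53995292, -0.13149108,  0.23297284]), 'ft_torque': array([ 0.00834317,  0.05462533, -0.01645517]), 'opening': 93.63618906819343}
```

View pics/top0.png

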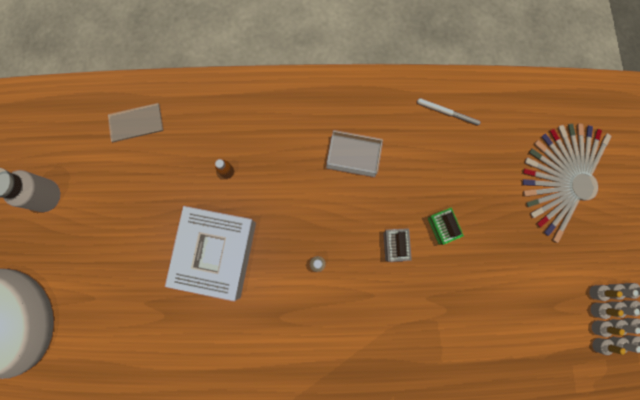

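View pics/scene0.png

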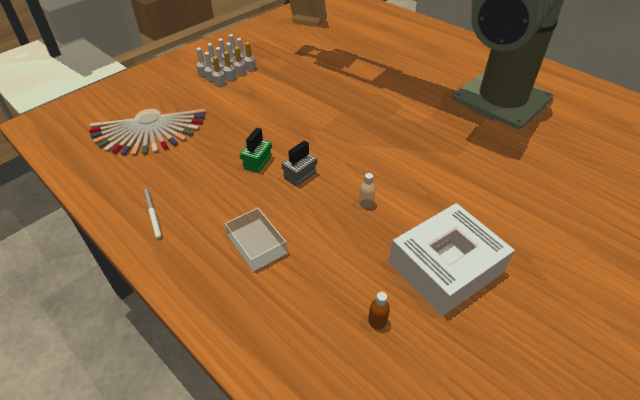

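The top view shows the collector at (209,253) with its pocket at (209,252), and the grey cartridge at (398,245). The green decoy is at (446,227), the bottles at (317,264) and (223,168), and the tray at (355,154). Next I measure poses using depth and colour.

```bash
cat > m.py <<'E'
from h import *
def rect(P):
    r=cv2.minAreaRect(np.float32(P[:,:2])); (cx,cy),(w,h),a=r
    if w<h: w,h,a=h,w,a+90
    return np.round([cx,cy,w,h,(a+90)%180-90],2)
def big(m):
    n,l,s,_=cv2.connectedComponentsWithStats(np.uint8(m)); i=1+s[1:,4].argmax(); return l==i
def cont(c,m,z):
    k=max(cv2.findContours(np.uint8(m),0,2)[0],key=cv2.contourArea).reshape(-1,2); return rect(onplane(c,k,z))
def measure(c,box_col,box_car):
    X=cloud(c); Z=X[...,2]; 
    def roi(b):
        m=np.zeros((400,640),bool); m[b[1]:b[3],b[0]:b[2]]=1; return m
    if box_col:
        m=big(roi(box_col)&(abs(Z-62)<8)); print('col top',cont(c,m,62),np.nanmedian(Z[m]), m.sum())
        d=roi(box_col)&(Z<50); 
        f=np.uint8(m); k=max(cv2.findContours(f,0,2)[0],key=cv2.contourArea); g=np.zeros((400,640),np.uint8); cv2.drawContours(g,[k],-1,1,-1)
        h=big((g>0)&(Z<50)); print('hole@62',cont(c,h,62),h.sum(),np.nanmedian(Z[h]))
    if box_car:
        r=roi(box_car); g=c['frame'].max(2)
        hs=r&(Z>60); 
        if hs.sum()>5: m=big(hs); print('bar top by depth',rect(X[m]),np.nanmedian(Z[m]),m.sum())
        m=big(r&(g<50)&(Z>20)); print('bar dark@77',cont(c,m,77),m.sum())
        m=big(r&(Z>30)); print('car z>30 @40',cont(c,m,40),m.sum())
        m=big(r&(abs(Z-40)<6)); print('car top depth',rect(X[m]),np.nanmedian(Z[m]),m.sum())
E
python3 - <<'E'
from m import *
c=pickle.load(open('top0.pkl','rb')); measure(c,(150,190,270,315),(375,215,423,275))
X=cloud(c)
for n,(u,v) in dict(a=(317,264),b=(223,168),tray=(355,154)).items(): print(n,X[v-2:v+3,u-2:u+3].reshape(-1,3)[12])
cv2.imwrite('pics/crop1.png',np.hstack([cv2.resize(c['frame'][195:310,155:265],None,fx=4,fy=4),cv2.resize(c['frame'][215:275,375:425],(384,460))]))
E
```

```text
col top [558.45 183.38 151.07 132.8  -11.72] 62.39723482974216 5088
hole@62 [558.18 182.36  61.82  42.81 -11.92] 782 22.780566240346786
bar top by depth [ 567.95 -168.01   46.04   14.41    2.  ] 77.12662248642368 243
bar dark@77 [ 566.01 -159.81   37.94    5.26    2.81] 59
car z>30 @40 [ 567.68 -167.61   60.51   46.59    1.6 ] 779
car top depth [ 567.69 -168.39   60.44   45.23    1.56] 40.78065494802462 494
a [534.50647294 -14.10505463  76.4043992 ]
b [715.76984132 159.08169946  60.2420407 ]
tray [753.56310163 -95.89070883   4.56003171]
```

View pics/crop1.png

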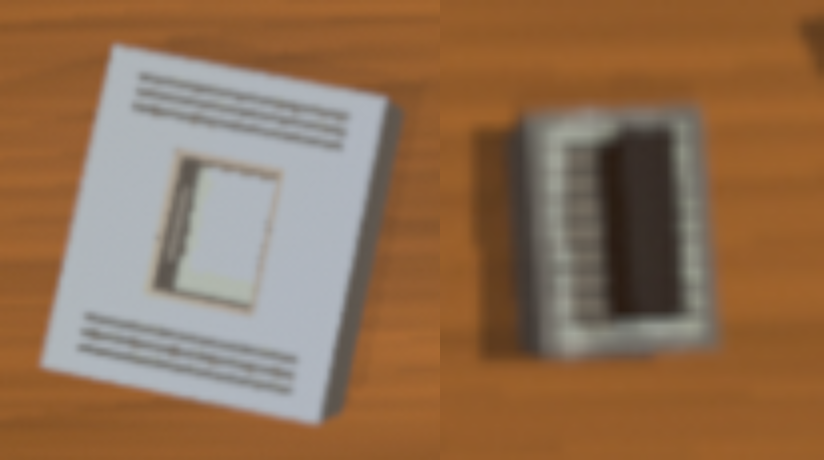

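The crop shows the pocket empty and square in the collector, and the cartridge upright with its bar along its long axis. Sizes and heights match the spec: 151x133 at z 62, 60x45 at z 40, bar 46x14 at z 77.

```bash
cat > g.py <<'E'
import sys,math
# from x y z yaw -> to x y z yaw
a=list(map(float,sys.argv[1:]))
x,y,z,p,X,Y,Z,P=a; r=math.radians(p); dx,dy=X-x,Y-y
print('rz %.2f  t %.4f %.4f %.4f'%(p-P,(dx*math.cos(r)+dy*math.sin(r))/1e3,(dx*math.sin(r)-dy*math.cos(r))/1e3,(z-Z)/1e3))
E
python3 g.py 156.016 -553.433 404.647 15.744 567.8 -168.2 330 1.7
```

```text
rz 14.04  t 0.5009 -0.2590 0.0746
```

send_rows([
  [0,0,14.04,0.5009,-0.259,0,-0.1],
  [0,0,14.04,0.5009,-0.259,0,-0.1],
  [0,0,14.04,0.5009,-0.259,0,-0.1],
  [0,0,14.04,0.5009,-0.259,0,-0.1],
  [0,0,14.04,0.5009,-0.259,0,-0.1],
  [0,0,14.04,0.5009,-0.259,0,-0.1],
  [0,0,14.04,0.5009,-0.259,0,-0.1],
  [0,0,14.04,0.5009,-0.259,0,-0.1],
  [0,0,14.04,0.5009,-0.259,0,-0.1],
  [0,0,14.04,0.5009,-0.259,0,-0.1],
  [0,0,14.04,0.5009,-0.259,0.0746,-0.1],
  [0,0,14.04,0.5009,-0.259,0.0746,-0.1],
  [0,0,14.04,0.5009,-0.259,0.0746,-0.1],
  [0,0,14.04,0.5009,-0.259,0.0746,-0.1],
])

```text
clock: 1.85
tcp_pos: [568.4, -169.2, 332.3]
eef_rot: [0.001, 1.0, 0.014, 0.002]
wrist_force: [-0.3, 0.0, 0.7]
opening: 51.9
```

send_rows([
  [0,0,0,0,0,0,-0.1],
  [0,0,0,0,0,0,-0.1],
])

```text
clock: 2.1
tcp_pos: [568.2, -168.6, 331.5]
eef_rot: [0.001, 1.0, 0.015, 0.001]
wrist_force: [-0.2, 0.7, 0.5]
opening: 51.7
```

```bash
python3 - <<'E'
from h import *
c=cap('scene','scene1'); print({k:np.round(v,2) for k,v in manip.observe().items() if k in('tcp_pos','eef_rot','qpos','wrist_force')})
cv2.imwrite('pics/s1.png',cv2.resize(c['frame'][0:220,180:480],None,fx=2.5,fy=2.5))
E
```

```text
{'qpos': array([-0.43,  0.31,  1.57,  0.  ,  1.26,  1.11]), 'tcp_pos': array([ 568.06, -168.42,  331.14]), 'eef_rot': array([0.  , 1.  , 0.01, 0.  ]), 'wrist_force': array([-0.06, -0.27,  0.05])}
```

View pics/s1.png

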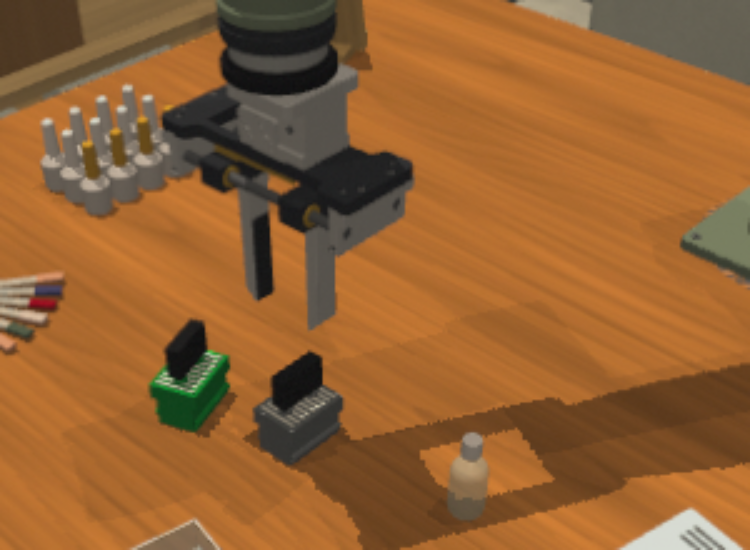

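The view shows the open fingers straddling above the grey cartridge (crop 300,400), clear of the green one. I go down and grip.

send_rows([
  [0,0,0,0,0,0.04,-0.1],
  [0,0,0,0,0,0.06,-0.1],
  [0,0,0,0,0,0.075,-0.1],
  [0,0,0,0,0,0.084,-0.1],
  [0,0,0,0,0,0.084,-0.1],
  [0,0,0,0,0,0.084,-0.1],
  [0,0,0,0,0,0.084,-0.1],
  [0,0,0,0,0,0.084,-0.1],
])

```text
clock: 3.15
tcp_pos: [568.1, -168.3, 246.7]
eef_rot: [0.0, 1.0, 0.015, 0.001]
wrist_force: [0.3, -0.2, 1.0]
opening: 51.7
```

send_rows([
  [0,0,0,0,0,0,1],
  [0,0,0,0,0,0,1],
  [0,0,0,0,0,0,1],
  [0,0,0,0,0,0,1],
  [0,0,0,0,0,0,1],
  [0,0,0,0,0,0,1],
])

```text
clock: 3.9
tcp_pos: [567.8, -168.1, 245.9]
eef_rot: [-0.0, 1.0, 0.015, -0.0]
wrist_force: [0.3, 0.8, -0.9]
opening: 14.0
```

```bash
python3 g.py 567.8 -168.2 366 1.7 558.3 182.9 366 -11.75
```

```text
rz 13.45  t 0.0009 -0.3512 0.0000
```

send_rows([
  [0,0,0,0,0,-0.005,1],
  [0,0,0,0,0,-0.02,1],
  [0,0,0,0,0,-0.05,1],
  [0,0,0,0,0,-0.08,1],
  [0,0,0,0,0,-0.12,1],
  [0,0,0,0,0,-0.12,1],
  [0,0,0,0,0,-0.12,1],
  [0,0,0,0,0,-0.12,1],
])

```text
clock: 4.9
tcp_pos: [567.1, -167.9, 363.9]
eef_rot: [-0.001, 1.0, 0.015, -0.002]
wrist_force: [0.0, -0.3, -2.0]
opening: 14.0
```

send_rows([
  [0,0,2,0.0001,-0.035,0,1],
  [0,0,4,0.0002,-0.08,0,1],
  [0,0,6,0.0004,-0.13,0,1],
  [0,0,8,0.0005,-0.18,0,1],
  [0,0,10,0.0006,-0.23,0,1],
  [0,0,12,0.0008,-0.28,0,1],
  [0,0,13.45,0.0009,-0.32,0,1],
  [0,0,13.45,0.0009,-0.345,0,1],
  [0,0,13.45,0.0009,-0.3512,0,1],
  [0,0,13.45,0.0009,-0.3512,0,1],
  [0,0,13.45,0.0009,-0.3512,0,1],
  [0,0,13.45,0.0009,-0.3512,0,1],
  [0,0,13.45,0.0009,-0.3512,0.04,1],
  [0,0,13.45,0.0009,-0.3512,0.065,1],
  [0,0,13.45,0.0009,-0.3512,0.08,1],
  [0,0,13.45,0.0009,-0.3512,0.08,1],
  [0,0,13.45,0.0009,-0.3512,0.08,1],
  [0,0,13.45,0.0009,-0.3512,0.08,1],
])

```text
clock: 7.15
tcp_pos: [558.7, 183.3, 287.1]
eef_rot: [-0.001, 0.995, -0.102, 0.001]
wrist_force: [1.6, 5.0, -0.4]
opening: 13.8
```

```bash
python3 - <<'E'
from h import *
c=cap('scene','scene2'); t=cap('top','top2'); print({k:np.round(v,4) for k,v in manip.observe().items() if k in('tcp_pos','eef_rot','wrist_force')})
cv2.imwrite('pics/s2.png',np.hstack([cv2.resize(c['frame'][130:330,360:540],(450,500)),cv2.resize(t['frame'][180:320,150:270],(350,500))]))
E
```

```text
{'tcp_pos': array([558.6962, 183.3451, 287.0837]), 'eef_rot': array([-1.000e-03,  9.947e-01, -1.025e-01,  9.000e-04]), 'wrist_force': array([0.4088, 5.9404, 0.1898])}
```

View pics/s2.png

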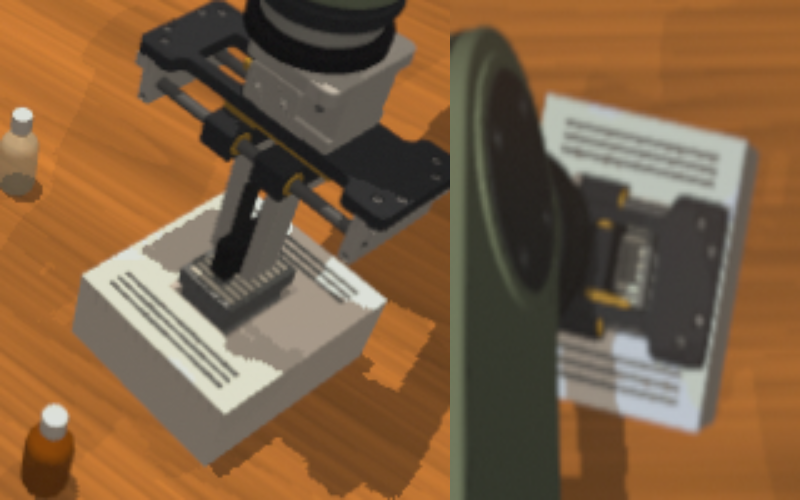

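The cartridge went straight into the mouth: TCP 287 puts its underside 41 mm up, 21 mm deep, just at the noses. I planned to stop above the mouth, but misjudged the height by an offset. It sits square with about 6 N sideways in +y, so I relieve that before pressing.

send_rows([
  [0,0,0,0,-0.0005,0,1],
  [0,0,0,0,-0.0005,0,1],
  [0,0,0,0,-0.0005,0,1],
])

```text
clock: 7.62
tcp_pos: [558.8, 183.6, 287.0]
eef_rot: [-0.001, 0.995, -0.102, 0.001]
wrist_force: [0.4, 6.0, 1.5]
opening: 14.0
```

send_rows([
  [0,0,0,0,-0.001,0,1],
  [0,0,0,0,-0.001,0,1],
  [0,0,0,0,-0.001,0,1],
  [0,0,0,0,-0.001,0,1],
])

```text
clock: 8.12
tcp_pos: [558.9, 184.3, 286.3]
eef_rot: [-0.0, 0.995, -0.102, 0.0]
wrist_force: [1.4, 4.1, 0.8]
opening: 13.9
```

```bash
python3 - <<'E'
from plant import manip
import numpy as np
print({k:np.round(v,4) for k,v in manip.observe().items() if k in('tcp_pos','eef_rot','wrist_force','ft_torque')})
E
```

```text
{'tcp_pos': array([558.8804, 184.2623, 286.2959]), 'eef_rot': array([-1.000e-04,  9.947e-01, -1.023e-01,  5.000e-04]), 'wrist_force': array([1.435 , 4.0598, 0.7593]), 'ft_torque': array([ 0.9548, -0.3635, -0.0227])}
```

send_rows([
  [0,0,0,0,-0.001,0,1],
  [0,0,0,0,-0.001,0,1],
  [0,0,0,0,-0.001,0,1],
  [0,0,0,0,-0.001,0,1],
])

```text
clock: 8.62
tcp_pos: [559.0, 184.9, 286.2]
eef_rot: [0.001, 0.995, -0.102, 0.0]
wrist_force: [1.0, -1.1, 2.9]
opening: 14.0
```

Lateral force is now about zero. Pressing while gripping could overdraw the bar at the snap, so I'll let go, press on the bar's top with closed fingertips, and then regrip for the tug.

send_rows([
  [0,0,0,0,0,0,-0.1],
  [0,0,0,0,0,0,-0.1],
  [0,0,0,0,0,0,-0.1],
  [0,0,0,0,0,0,-0.1],
  [0,0,0,0,0,-0.02,-0.1],
  [0,0,0,0,0,-0.05,-0.1],
  [0,0,0,0,0,-0.05,-0.1],
  [0,0,0,0,0,-0.05,1],
  [0,0,0,0,0,-0.05,1],
  [0,0,0,0,0,-0.05,1],
  [0,0,0,0,0,-0.05,1],
  [0,0,0,0,0,-0.05,1],
])

```text
clock: 10.12
tcp_pos: [558.8, 185.3, 335.9]
eef_rot: [0.0, 0.995, -0.102, -0.0]
wrist_force: [0.9, 0.2, -0.4]
opening: 5.1
```

```bash
python3 - <<'E'
from h import *
c=cap('scene','scene3'); t=cap('top','top3'); print({k:np.round(v,4) for k,v in manip.observe().items() if k in('tcp_pos','eef_rot','wrist_force','opening')})
X=cloud(c); m=(X[...,2]>75)&(X[...,2]<125)&(np.hypot(X[...,0]-558.5,X[...,1]-184)<40)&(c['frame'].max(2)<60)
P=X[m]; print(len(P),np.percentile(P,[2,50,98],axis=0).round(1))
cv2.imwrite('pics/s3.png',cv2.resize(c['frame'][130:330,360:540],(540,600)))
E
```

```text
{'tcp_pos': array([558.8141, 185.3098, 336.0333]), 'eef_rot': array([-0.    ,  0.9948, -0.1023,  0.    ]), 'wrist_force': array([1.0522, 0.2498, 1.2226]), 'opening': np.float64(0.8083)}
467 [[540.  174.1  75.7]
 [568.1 187.3 108.2]
 [589.5 207.  118.4]]
```

View pics/s3.png

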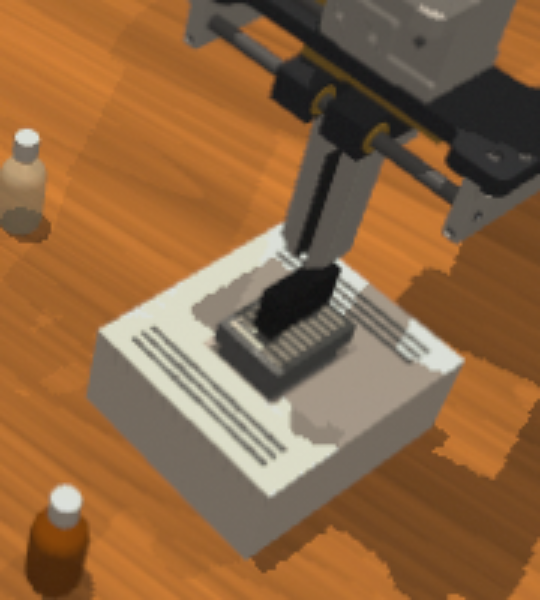

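The cartridge stands upright in the pocket with its bar top at z≈118, and the closed fingers are above it. I press down in small steps.

send_rows([
  [0,0,0,0,0,0.008,1],
  [0,0,0,0,0,0.014,1],
  [0,0,0,0,0,0.016,1],
  [0,0,0,0,0,0.018,1],
  [0,0,0,0,0,0.019,1],
  [0,0,0,0,0,0.02,1],
  [0,0,0,0,0,0.021,1],
  [0,0,0,0,0,0.021,1],
  [0,0,0,0,0,0.021,1],
])

```text
clock: 11.35
tcp_pos: [559.3, 185.4, 316.4]
eef_rot: [-0.0, 0.995, -0.102, 0.001]
wrist_force: [-0.3, 0.2, 5.4]
opening: 0.3
```

send_rows([
  [0,0,0,0,0,0.0005,1],
  [0,0,0,0,0,0.001,1],
  [0,0,0,0,0,0.001,1],
  [0,0,0,0,0,0.001,1],
])

```text
clock: 11.85
tcp_pos: [559.4, 185.4, 315.6]
eef_rot: [-0.0, 0.995, -0.102, 0.001]
wrist_force: [-1.0, 0.1, 5.7]
opening: 0.4
```

send_rows([
  [0,0,0,0,0,0.0005,1],
  [0,0,0,0,0,0.001,1],
  [0,0,0,0,0,0.0015,1],
  [0,0,0,0,0,0.002,1],
  [0,0,0,0,0,0.002,1],
  [0,0,0,0,0,0.002,1],
])

```text
clock: 12.6
tcp_pos: [559.5, 185.5, 313.9]
eef_rot: [-0.001, 0.995, -0.102, 0.002]
wrist_force: [-0.5, 0.1, 7.5]
opening: 0.4
```

send_rows([
  [0,0,0,0,0,0.0005,1],
  [0,0,0,0,0,0.001,1],
  [0,0,0,0,0,0.0015,1],
  [0,0,0,0,0,0.002,1],
  [0,0,0,0,0,0.0025,1],
  [0,0,0,0,0,0.003,1],
  [0,0,0,0,0,0.003,1],
  [0,0,0,0,0,0.003,1],
])

```text
clock: 13.6
tcp_pos: [559.6, 185.6, 311.3]
eef_rot: [-0.001, 0.995, -0.102, 0.002]
wrist_force: [-0.7, 1.1, 8.3]
opening: 0.6
```

send_rows([
  [0,0,0,0,0,0.0005,1],
  [0,0,0,0,0,0.001,1],
  [0,0,0,0,0,0.0015,1],
  [0,0,0,0,0,0.002,1],
  [0,0,0,0,0,0.0025,1],
  [0,0,0,0,0,0.003,1],
  [0,0,0,0,0,0.003,1],
  [0,0,0,0,0,0.003,1],
])

```text
clock: 14.6
tcp_pos: [558.7, 185.2, 305.7]
eef_rot: [0.0, 0.995, -0.102, -0.0]
wrist_force: [-0.8, -0.3, 0.3]
opening: 0.9
```

It snapped: the force fell to 0. I follow down gently to confirm it is on the floor (TCP ≈298).

send_rows([
  [0,0,0,0,0,0.002,1],
  [0,0,0,0,0,0.004,1],
  [0,0,0,0,0,0.006,1],
  [0,0,0,0,0,0.007,1],
  [0,0,0,0,0,0.008,1],
  [0,0,0,0,0,0.009,1],
  [0,0,0,0,0,0.0095,1],
  [0,0,0,0,0,0.01,1],
  [0,0,0,0,0,0.01,1],
  [0,0,0,0,0,0.01,1],
])

```text
clock: 15.85
tcp_pos: [559.0, 185.4, 298.3]
eef_rot: [-0.0, 0.995, -0.102, 0.0]
wrist_force: [-4.4, -0.2, 9.9]
opening: 0.8
```

send_rows([
  [0,0,0,0,0,-0.01,1],
  [0,0,0,0,0,-0.03,1],
  [0,0,0,0,0,-0.03,1],
  [0,0,0,0,0,-0.03,-0.1],
  [0,0,0,0,0,-0.03,-0.1],
  [0,0,0,0,0,-0.03,-0.1],
  [0,0,0,0,0,-0.03,-0.1],
  [0,0,0,0,0,-0.03,-0.1],
])

```text
clock: 16.85
tcp_pos: [558.8, 185.3, 325.9]
eef_rot: [0.0, 0.995, -0.102, -0.0]
wrist_force: [-0.1, -0.7, -0.7]
opening: 47.3
```

```bash
python3 - <<'E'
from h import *
c=cap('scene','scene4'); print({k:np.round(v,4) for k,v in manip.observe().items() if k in('tcp_pos','eef_rot','wrist_force','opening')})
cv2.imwrite('pics/s4.png',cv2.resize(c['frame'][130:330,360:540],(540,600)))
E
```

```text
{'tcp_pos': array([558.7861, 185.2917, 325.9478]), 'eef_rot': array([ 0.000e+00,  9.948e-01, -1.023e-01, -1.000e-04]), 'wrist_force': array([-0.2975, -0.1966, -0.1264]), 'opening': np.float64(49.9084)}
```

View pics/s4.png

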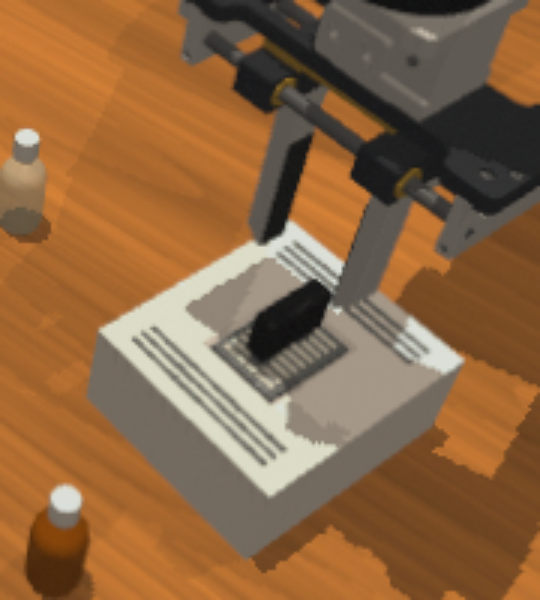

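The cartridge's top is flush with the collector. I go down and grip the bar.

send_rows([
  [0,0,0,0,0,0.02,-0.1],
  [0,0,0,0,0,0.04,-0.1],
  [0,0,0,0,0,0.052,-0.1],
  [0,0,0,0,0,0.058,-0.1],
  [0,0,0,0,0,0.058,-0.1],
  [0,0,0,0,0,0.058,-0.1],
  [0,0,0,0,0,0.058,-0.1],
  [0,0,0,0,0,0.058,-0.1],
  [0,0,0,0,0,0.058,1],
  [0,0,0,0,0,0.058,1],
  [0,0,0,0,0,0.058,1],
  [0,0,0,0,0,0.058,1],
  [0,0,0,0,0,0.058,1],
  [0,0,0,0,0,0.058,1],
])

```text
clock: 18.65
tcp_pos: [558.8, 185.3, 268.0]
eef_rot: [-0.0, 0.995, -0.102, -0.0]
wrist_force: [-0.6, -0.3, -0.4]
opening: 13.6
```

send_rows([
  [0,0,0,0,0,-0.0005,1],
  [0,0,0,0,0,-0.001,1],
  [0,0,0,0,0,-0.001,1],
  [0,0,0,0,0,-0.001,1],
])

```text
clock: 19.15
tcp_pos: [558.7, 185.3, 268.9]
eef_rot: [0.0, 0.995, -0.102, -0.0]
wrist_force: [-0.2, -0.4, -1.5]
opening: 13.9
```

```bash
cat > f.py <<'E'
from plant import manip
import numpy as np
print({k:np.round(v,2) for k,v in manip.observe().items() if k in('clock','tcp_pos','wrist_force')})
E
python3 f.py
```

```text
{'clock': np.float64(19.15), 'tcp_pos': array([558.75, 185.27, 268.94]), 'wrist_force': array([-0.23, -0.38, -1.54])}
```

Only the weight so far, so this is free play.

send_rows([
  [0,0,0,0,0,-0.0005,1],
  [0,0,0,0,0,-0.001,1],
  [0,0,0,0,0,-0.001,1],
  [0,0,0,0,0,-0.001,1],
])

```text
clock: 19.65
tcp_pos: [558.8, 185.3, 270.1]
eef_rot: [-0.0, 0.995, -0.102, -0.0]
wrist_force: [0.8, 0.3, -1.6]
opening: 13.8
```

send_rows([
  [0,0,0,0,0,-0.0005,1],
  [0,0,0,0,0,-0.001,1],
  [0,0,0,0,0,-0.001,1],
  [0,0,0,0,0,-0.001,1],
])

```text
clock: 20.15
tcp_pos: [558.8, 185.3, 271.1]
eef_rot: [-0.0, 0.995, -0.102, 0.0]
wrist_force: [0.1, 0.1, -1.9]
opening: 13.7
```

send_rows([
  [0,0,0,0,0,-0.0005,1],
  [0,0,0,0,0,-0.001,1],
  [0,0,0,0,0,-0.001,1],
  [0,0,0,0,0,-0.001,1],
])

```text
clock: 20.65
tcp_pos: [558.7, 185.2, 271.9]
eef_rot: [0.0, 0.995, -0.102, -0.0]
wrist_force: [-0.6, 0.1, -3.0]
opening: 13.8
```

send_rows([
  [0,0,0,0,0,-0.0005,1],
  [0,0,0,0,0,-0.001,1],
  [0,0,0,0,0,-0.001,1],
  [0,0,0,0,0,-0.001,1],
])

```text
clock: 21.15
tcp_pos: [558.6, 185.2, 272.8]
eef_rot: [0.0, 0.995, -0.102, -0.0]
wrist_force: [0.6, -0.9, -4.4]
opening: 13.6
```

send_rows([
  [0,0,0,0,0,-0.0005,1],
  [0,0,0,0,0,-0.001,1],
  [0,0,0,0,0,-0.0015,1],
  [0,0,0,0,0,-0.0015,1],
  [0,0,0,0,0,-0.0015,1],
  [0,0,0,0,0,-0.0015,1],
])

```text
clock: 21.9
tcp_pos: [558.6, 185.2, 274.2]
eef_rot: [0.0, 0.995, -0.102, -0.0]
wrist_force: [0.7, -1.4, -7.9]
opening: 13.8
```

```bash
python3 f.py
```

```text
{'clock': np.float64(21.9), 'tcp_pos': array([558.64, 185.21, 274.25]), 'wrist_force': array([ 0.67, -1.42, -7.9 ])}
```

send_rows([
  [0,0,0,0,0,0,1],
  [0,0,0,0,0,0,1],
])

```text
clock: 22.15
tcp_pos: [558.6, 185.2, 274.4]
eef_rot: [0.0, 0.995, -0.102, -0.0]
wrist_force: [-0.0, -2.3, -8.4]
opening: 13.8
```

send_rows([
  [0,0,0,0,0,0,1],
  [0,0,0,0,0,0,1],
  [0,0,0,0,0,0,1],
])

```text
clock: 22.52
tcp_pos: [558.7, 185.2, 274.4]
eef_rot: [0.0, 0.995, -0.102, -0.0]
wrist_force: [-0.3, -2.6, -8.4]
opening: 13.7
```

send_rows([
  [0,0,0,0,0,0,1],
  [0,0,0,0,0,0,1],
  [0,0,0,0,0,0,1],
  [0,0,0,0,0,0,1],
])

```text
clock: 23.02
tcp_pos: [558.7, 185.3, 274.4]
eef_rot: [0.0, 0.995, -0.102, -0.0]
wrist_force: [-1.2, -3.7, -8.0]
opening: 13.6
```

The tug held about 8 N for over 1.1 s, and the heights agree with 2.6 mm drawn. I lower it home, press lightly, release and retreat.

send_rows([
  [0,0,0,0,0,0.001,1],
  [0,0,0,0,0,0.002,1],
  [0,0,0,0,0,0.003,1],
  [0,0,0,0,0,0.004,1],
  [0,0,0,0,0,0.005,1],
  [0,0,0,0,0,0.006,1],
  [0,0,0,0,0,0.007,1],
  [0,0,0,0,0,0.008,1],
  [0,0,0,0,0,0.008,1],
  [0,0,0,0,0,0.008,1],
  [0,0,0,0,0,0.008,1],
])

```text
clock: 24.4
tcp_pos: [559.0, 185.5, 268.0]
eef_rot: [-0.0, 0.995, -0.102, 0.0]
wrist_force: [-4.9, -2.3, 2.1]
opening: 14.1
```

send_rows([
  [0,0,0,0,0,0,-0.1],
  [0,0,0,0,0,0,-0.1],
  [0,0,0,0,0,0,-0.1],
  [0,0,0,0,0,0,-0.1],
  [0,0,0,0,0,0,-0.1],
  [0,0,0,0,0,-0.02,-0.1],
  [0,0,0,0,0,-0.06,-0.1],
  [0,0,0,0,0,-0.12,-0.1],
  [0,0,0,0,0,-0.15,-0.1],
  [0,0,0,0,0,-0.15,-0.1],
  [0,0,0,0,0,-0.15,-0.1],
  [0,0,0,0,0,-0.15,-0.1],
])

```text
clock: 25.9
tcp_pos: [558.2, 185.1, 413.7]
eef_rot: [0.001, 0.995, -0.102, -0.002]
wrist_force: [0.1, 0.1, -0.2]
opening: 51.4
```

```bash
python3 f.py; python3 - <<'E'
from h import *
c=cap('scene','scene5'); X=cloud(c)
near=np.hypot(X[...,0]-558.5,X[...,1]-184)<40
m=near&(c['frame'].max(2)<60)&(X[...,2]>65)&(X[...,2]<130); print('bar z',np.percentile(X[m][:,2],[2,50,98]).round(1),m.sum())
m=near&(X[...,2]<75)&(X[...,2]>40); print('top z',np.percentile(X[m][:,2],[5,50,95]).round(1))
cv2.imwrite('pics/s5.png',cv2.resize(c['frame'][130:350,220:540],(800,550)))
E
```

```text
{'clock': np.float64(25.9), 'tcp_pos': array([558.21, 185.13, 413.7 ]), 'wrist_force': array([ 0.08,  0.14, -0.22])}
bar z [ 71.6  95.2 100.1] 419
top z [59.3 61.8 64.5]
```

View pics/s5.png

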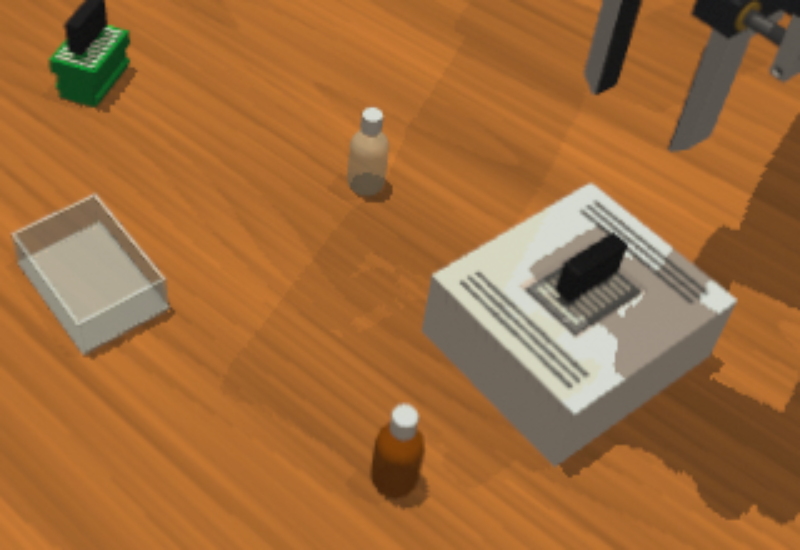

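The cartridge is flush, its bar top at about 99 mm as expected. Bottles and tray are standing where they were, and the hand is clear. I hand in.

```bash
python3 -c "
from plant import manip
print(manip.sign_off())"
```

```text
the job is handed in; nothing more can be done
None
```

The cartridge is snapped fully home in the pocket, the tug test passed, and the job was handed in at about 26 s of the 69 s; `sign_off` reports no verdict.

- **Insertion:** I gripped the bar and lowered the cartridge into the pocket mouth. I misjudged the height, so it entered the pocket about 20 mm in that same move instead of stopping above it. That left about 6 N of side force, which I took out with a 2.5 mm sideways correction.
- **Snap:** I let go and pressed the bar from above with closed fingertips. It snapped at roughly 8–9 N (last reading 8.3 N). I then followed it down to the floor, where the force read 10 N.
- **Tug:** I regripped the bar and found about 4 mm of free play before the catch took the load. I held the pull at 7.9–8.4 N for about 1.1 s, and the catch held. A small sideways force of 2–4 N built up during the hold.
- **Release:** I lowered the cartridge back, pressed it home with about 2 N at the same gripping height as before, let go and backed off.

**Last checks:** The cartridge's top measured 62 mm, level with the collector. The bar's top was about 100 mm against 99 mm expected, within camera error. Both bottles were upright, and the bottles and tray looked unmoved in the picture. The wrist force was about zero.

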